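# Reverse a row of soldered relay boards into the cooling rack

## Task

Move the four soldered relay boards from the black solder pallet into the four pockets of the aluminium cooling rack in reverse order, counting from the red block at one end of each: the board that is nearest the pallet's red block goes into the pocket farthest from the rack's red block, the next one into the next pocket, and so on, so that the last lies beside the rack's red block. Lay every board flat on the floor of its pocket, its long side along the pocket's long side (either way round), and set it down gently rather than dropping it.

Things in the scene. Friction and masses are not known exactly. Their poses are not given: they have to be found in the camera images.
- blue: Loose relay board: tan board 50 (its x) x 36 (y) x 6 mm, centred on it a solid blue block 40 (x) x 26 (y) mm from 6 to 36 mm above the underside. 60 to 130 g. Origin: centre of the underside, z up. It starts in the nest with its colour's tag, x along the nest's x. Best gripped on the block across its 40 mm length, above the board: in the row the blocks stand 34 mm apart.
- yellow: Loose relay board: tan board 50 (its x) x 36 (y) x 6 mm, centred on it a solid yellow block 40 (x) x 26 (y) mm from 6 to 36 mm above the underside. 60 to 130 g. Origin: centre of the underside, z up. It starts in the nest with its colour's tag, x along the nest's x. Best gripped on the block across its 40 mm length, above the board: in the row the blocks stand 34 mm apart.
- white: Loose relay board: tan board 50 (its x) x 36 (y) x 6 mm, centred on it a solid white block 40 (x) x 26 (y) mm from 6 to 36 mm above the underside. 60 to 130 g. Origin: centre of the underside, z up. It starts in the nest with its colour's tag, x along the nest's x. Best gripped on the block across its 40 mm length, above the board: in the row the blocks stand 34 mm apart.
- green: Loose relay board: tan board 50 (its x) x 36 (y) x 6 mm, centred on it a solid green block 40 (x) x 26 (y) mm from 6 to 36 mm above the underside. 60 to 130 g. Origin: centre of the underside, z up. It starts in the nest with its colour's tag, x along the nest's x. Best gripped on the block across its 40 mm length, above the board: in the row the blocks stand 34 mm apart.
- nest_blue: Fixed grey nest, blue tag at its -x edge, holding the blue board at the start. 64 (x) x 50 mm; floor 4 mm thick, walls 4 mm thick, 5 mm above the floor. Origin: centre of its underside, 14 mm above the table. The 4 nests stand in any order along their y, 60 mm apart, on a black pallet 84 x 292 mm; their +y points to its end with the red block (22 mm high, 44 mm beyond the end nest's centre).
- nest_yellow: Fixed grey nest, yellow tag at its -x edge, holding the yellow board at the start. 64 (x) x 50 mm; floor 4 mm thick, walls 4 mm thick, 5 mm above the floor. Origin: centre of its underside, 14 mm above the table. The 4 nests stand in any order along their y, 60 mm apart, on a black pallet 84 x 292 mm; their +y points to its end with the red block (22 mm high, 44 mm beyond the end nest's centre).
- nest_white: Fixed grey nest, white tag at its -x edge, holding the white board at the start. 64 (x) x 50 mm; floor 4 mm thick, walls 4 mm thick, 5 mm above the floor. Origin: centre of its underside, 14 mm above the table. The 4 nests stand in any order along their y, 60 mm apart, on a black pallet 84 x 292 mm; their +y points to its end with the red block (22 mm high, 44 mm beyond the end nest's centre).
- nest_green: Fixed grey nest, green tag at its -x edge, holding the green board at the start. 64 (x) x 50 mm; floor 4 mm thick, walls 4 mm thick, 5 mm above the floor. Origin: centre of its underside, 14 mm above the table. The 4 nests stand in any order along their y, 60 mm apart, on a black pallet 84 x 292 mm; their +y points to its end with the red block (22 mm high, 44 mm beyond the end nest's centre).
- rack: Fixed aluminium cooling rack 80 (x) x 292 (y) mm, yaw within 0.12 rad, before or behind the pallet. Four dark-floored pockets at y = -90, -30, 30, 90 mm, x = 0, inside 66 (x) x 52 (y) mm; floor 10 mm above the origin, walls 6 mm above the floor, 5 mm thick (8 mm between pockets). Origin: centre of the underside, on the table, z up.
- marker: Fixed red block 50 (x) x 18 (y) x 22 mm high on one end of the cooling rack, at y = +134 or -134 mm in the rack's frame: the rack's red end. Origin: centre of its underside, 10 mm above the table. The other end bears the same block in bare aluminium.
There are look-alikes about, which are no part of the job. Leave any pink look-alike of the blue alone. Leave any pink look-alike of the green alone.

How it is judged:
By the outcome, as a careful person would: the job done as asked, in the order asked, and still so for the second after the job is handed in, with the robot touching nothing.
It also fails if it takes over 88 s, if anything falls off the work surface, if the arm or the gripper's body presses on something with over 40 N, if the wrist force passes 120 N, or if a joint passes its speed limit or range.

## Robot

A 6-joint arm with a two-finger parallel gripper is mounted at the origin on the work surface. World frame = base frame: x ahead of the robot, y to its left, z up, the work surface at z = 0. Lengths are in m, angles in rad, forces in N, time in s.
With the tool pointing down it reaches from about 0.35 to 0.875 m from the base axis. Payload 15.5 kg.
Tool frame: the origin (TCP) lies midway between the tips of the shut fingers; the grasp point (between the pads) lies 19 mm behind it (arm.tcp_to_grasp is the distance from the TCP to the grasp point, in m); z points along the fingers, y is the line along which they close (so a half turn about z gives the same grasp; the last joint's range is limited). The gripper opens to 85 mm and grips with 20 to 120 N. Pads are 22 mm wide; open, the fingers measure 114 mm over their backs; the gripper's body (76 mm by 85 mm) begins 54 mm behind the grasp point. The pads swing forward as they close: fully open they stand 13 mm farther back than shut.
Start: joints at [1.248, 0.494, 1.345, -0, 1.302, -0.096], TCP at [0.141, 0.609, 0.231] pointing down, gripper open.
Joint ranges: [-2.91, 2.91], [-0.82, 2.16], [0.22, 2.67], [-1.22, 4.37], [0.12, 2.79], [-3.08, 3.08]. Speed limits (rad/s): [1.89, 1.89, 2.57, 3.01, 3.01, 3.01].

## Interface

Orientations are given as a unit quaternion [x, y, z, w].
In Python, from workcell import arm gives the robot as it stands.
- The arm moves only by the tool send_rows, never from a script. Its argument "commands" is text: rows parted by semicolons, each of 5 numbers parted by spaces: the shift along the tool's x, y, z in units of 50 mm (1.0 is 50 mm), then the turn about the tool's z in units of 8 degrees (1.0 is 8 degrees), then the closure, from -1 (fully open) to 1 (shut). A call has 1 to 20 rows; each row is the pose to reach, as a shift and turn from the pose commanded when the call began, along the tool's axes at that moment; what a row does not reach only later rows make up. A row lasts 1/10 s, in which the tool goes at most 50 mm and 8.59 degrees, less where a joint would pass 70% of its speed; a pose out of reach is approached as far as the arm can. A call with a gripper value outside its range is refused whole. The fingers move at their own pace and stop on an object; "squeeze" is the grip in N (left out, the last holds). Time passes only in rows, so rows that repeat a pose let the fingers close. It gives the time, the measured TCP pose, the force, the opening and the grip force at its end, in the units of the state.
- arm.get_obs(): the state, without advancing time (a new reading comes with each control period).
- arm.snapshot(name): name is "scene" or "top" or "wrist"; returns the picture (420x560x3 uint8, blue, green, red); there is no depth.
- arm.camera_model(name): a dict with "fx", "fy", "cx", "cy" (pixels), "xyz" and "attitude" of the camera in the world. Camera axes: x right, y down, z forward; pixel columns grow to the right and rows downward; lengths in m; the calibration is good to about 2 mm. A picture is of the moment at which its call begins: read the wrist's pose just before it. camera_model takes no time and is no camera call; for the wrist camera it gives the pose at the moment of the call.
- arm.finish_job(): hands the job in; it is judged then, once.
The state is a dict: "time": time; "qpos": joint angles; "joint_velocities": joint speeds; "joint_efforts": joint torques, N m; "eef_pos": TCP position; "ee_rot": TCP orientation; "contact_force": force on the tool from outside, world axes, zero at the start; "ft_torque": the same for the moment, N m; "opening": finger opening in m; "finger_force": force on a finger pad.
Only numpy, scipy, OpenCV 4.12 (cv2) and the standard library are available. Lean on these libraries where they do the work, as an engineer would, in place of code of your own. Each camera call takes 0.05 s, during which the arm holds its last target. There are 200 camera calls.

## Working session

There is one attempt and no reset: what is moved stays moved. The work goes in short steps, Python scripts to look and compute and a tool call to move; the robot and the scene stay as the last step left them, time stands still between calls to the robot, and variables do not carry over. Pictures are saved under pics/ and viewed, at most 14 in all, crops included, and the job is handed in when it is done.

Besides the shell and the picture viewer there is one more tool, called as name(argument=value, ...), one argument or row to a line, values as JSON. send_rows: Moves the arm, as the interface text tells. Its arguments: {"type":"object","properties":{"commands":{"type":"string"},"squeeze":{"type":"number"}},"required":["commands"]}

```bash
mkdir -p pics
python3 - <<'E'
from workcell import arm
import cv2
for n in("top","scene"):
    cv2.imwrite(f"pics/{n}0.png",arm.snapshot(n)); print(n,arm.camera_model(n))
o=arm.get_obs();print(o)
E
```

```text
top {'fx': 456.13513771526164, 'fy': 456.13513771526164, 'cx': 280.1937377077729, 'cy': 215.0306783878329, 'xyz': array([0.40672908, 0.04999715, 0.71329782]), 'attitude': array([ 0.70571259, -0.70553933,  0.05701607, -0.03054756])}
scene {'fx': 395.1120559534859, 'fy': 395.1120559534859, 'cx': 278.859508497156, 'cy': 211.2871975129099, 'xyz': array([0.93383775, 0.00677808, 0.54700061]), 'attitude': array([ 0.6924398,  0.6356998, -0.2248994, -0.2565797])}
{'time': 0.1, 'qpos': array([ 1.24754784e+00,  4.94135905e-01,  1.34603335e+00,  1.18398278e-07,
        1.30245113e+00, -9.54854168e-02]), 'joint_velocities': array([ 0.00136226, -0.00030784, -0.00064823,  0.00134377,  0.00108777,
       -0.00078446]), 'joint_efforts': array([ 2.13905012e-03, -8.83584523e+01, -3.84559071e+01, -4.21581381e-04,
        5.42018301e-03,  1.28076258e-04]), 'eef_pos': array([0.14102018, 0.6085865 , 0.23076276]), 'ee_rot': array([ 1.13635542e-01,  9.93522370e-01, -5.02633669e-04, -1.06858314e-04]), 'contact_force': array([ 0.28949502,  0.24920577, -0.02664422]), 'ft_torque': array([ 0.01755286,  0.03411449, -0.0099247 ]), 'finger_force': 0.0, 'opening': 0.0854325540829688}
```

View pics/top0.png

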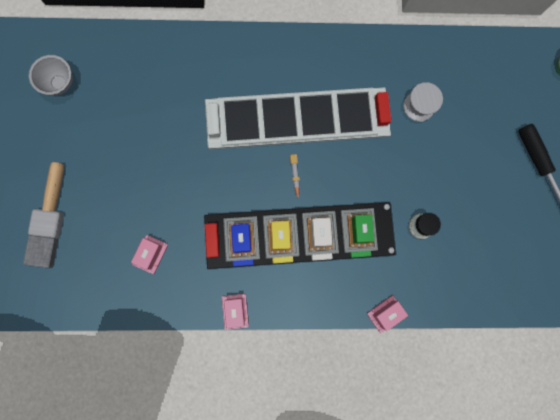

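View pics/scene0.png

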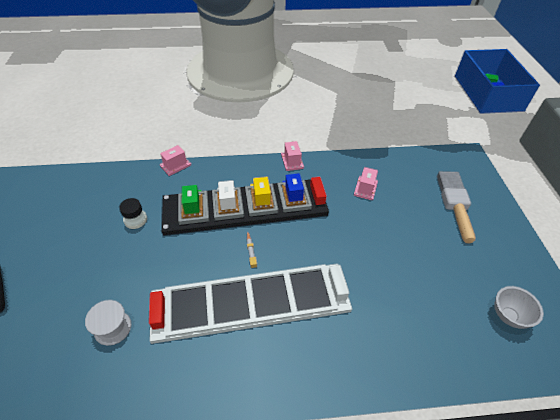

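Top view: pallet with its red block at (211,240), then blue (241,238), yellow (281,236), white (321,233), green (364,230). The rack has its red block at (383,109) and the bare one at (213,120), with pockets at (241,120), (280,117), (317,115) and (354,113). The look-alikes are pink, at (149,254), (235,312) and (388,314), so the four coloured boards in the nests are the right ones. The transfer runs left to left: blue goes to the left pocket and green beside the rack's red block.

```bash
cat > h.py <<'E'
import numpy as np, cv2
from scipy.spatial.transform import Rotation as R
def w(cm,uv,z):
    uv=np.atleast_2d(np.array(uv,float))
    d=np.c_[(uv[:,0]-cm['cx'])/cm['fx'],(uv[:,1]-cm['cy'])/cm['fy'],np.ones(len(uv))]
    d=R.from_quat(cm['attitude']).apply(d); p=np.array(cm['xyz'])
    return (p+d*((z-p[2])/d[:,2])[:,None])[:,:2]
def px(cm,p):
    c=R.from_quat(cm['attitude']).inv().apply(np.atleast_2d(p)-cm['xyz'])
    return np.c_[c[:,0]/c[:,2]*cm['fx']+cm['cx'],c[:,1]/c[:,2]*cm['fy']+cm['cy']]
E
python3 - <<'E'
from workcell import arm
from h import *
im=cv2.imread('pics/top0.png');cm=arm.camera_model('top')
print(w(cm,[[241,238],[281,236],[321,233],[364,230]],.054).round(3))
print(w(cm,[[241,120],[280,117],[317,115],[354,113]],.010).round(3))
c=im[85:275,198:400]; cv2.imwrite('pics/c1.png',cv2.resize(c,None,fx=3.9,fy=3.0,interpolation=cv2.INTER_CUBIC) if 0 else cv2.resize(c,None,fx=3,fy=3,interpolation=cv2.INTER_CUBIC))
E
```

```text
[[ 0.455  0.082]
 [ 0.458  0.024]
 [ 0.463 -0.034]
 [ 0.467 -0.097]]
[[ 0.647  0.086]
 [ 0.652  0.023]
 [ 0.656 -0.036]
 [ 0.66  -0.096]]
```

View pics/c1.png

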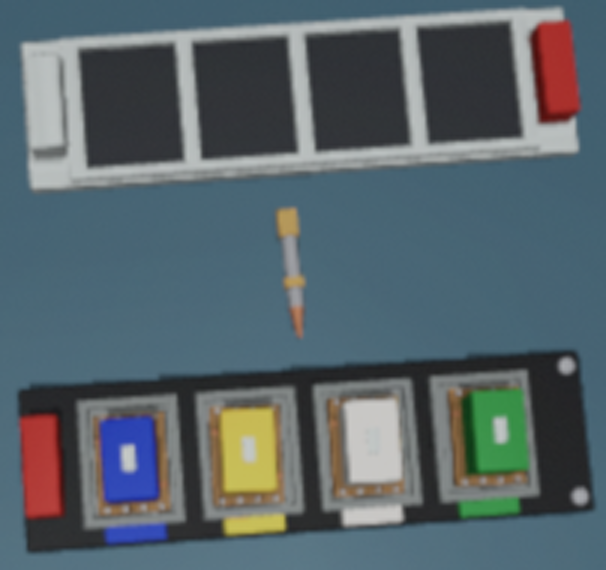

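Run:
```python
from workcell import arm
from h import *
cm=arm.camera_model('top')
N=[[(78,402),(178,394),(185,520),(86,530)],[(196,394),(297,387),(304,511),(206,520)],[(313,385),(411,378),(421,502),(325,510)],[(430,376),(528,369),(539,494),(441,502)]]
P=[[(80,52),(176,43),(184,157),(88,167)],[(193,44),(289,36),(298,151),(201,160)],[(306,36),(401,29),(410,143),(314,152)],[(417,28),(513,20),(522,136),(427,144)]]
for Q,z in((N,.023),(P,.013)):
    C=[]
    for q in Q:
        p=w(cm,np.array(q)/3+[198-.33,85-.33],z); C.append(p.mean(0))
        s=[np.linalg.norm(p[i]-p[i-1]) for i in range(4)]
        print(p.mean(0).round(4),np.round(s,3))
    C=np.array(C);m=C.mean(0);d=C[0]-C[3];print('pitch',np.linalg.norm(d)/3,'yaw of +y',np.arctan2(-d[0],d[1]))
    d/=np.linalg.norm(d)
    print((m+np.outer([.09,.03,-.03,-.09],d)).round(4))
im=cv2.imread('pics/top0.png');hsv=cv2.cvtColor(im,cv2.COLOR_BGR2HSV)
for n,(u,v),z in(('b',(241,238),0.054),('y',(281,236),.054),('w',(321,233),.054),('g',(364,230),.054)):
    m=np.linalg.norm(im.astype(int)-im[v-8,u],axis=2)<45
    _,l=cv2.connectedComponents(m.astype(np.uint8));k=l==l[v-8,u]
    y,x=np.nonzero(k);print(n,len(x),w(cm,[[x.mean(),y.mean()]],z).round(4),cv2.minAreaRect(np.c_[x,y].astype(np.float32)))
```

```text
[0.457  0.0824] [0.065 0.051 0.064 0.05 ]
[0.4614 0.0224] [0.064 0.052 0.063 0.05 ]
[ 0.4661 -0.0369] [0.064 0.05  0.063 0.049]
[ 0.4706 -0.0969] [0.065 0.051 0.064 0.05 ]
pitch 0.05995051658329042 yaw of +y 0.07523261534614914
[[ 0.457   0.0825]
 [ 0.4615  0.0227]
 [ 0.466  -0.0372]
 [ 0.4705 -0.097 ]]
[0.6464 0.0844] [0.063 0.051 0.063 0.051]
[0.6509 0.0245] [0.064 0.051 0.063 0.051]
[ 0.6558 -0.0354] [0.064 0.051 0.063 0.051]
[ 0.6609 -0.0956] [0.064 0.052 0.064 0.051]
pitch 0.06017155800198388 yaw of +y 0.08051201380918876
[[ 0.6463  0.0842]
 [ 0.6511  0.0244]
 [ 0.6559 -0.0354]
 [ 0.6608 -0.0952]]
b 417 [[0.4558 0.0825]] ((240.54568481445312, 237.63958740234375), (27.287620544433594, 17.384279251098633), 85.91438293457031)
y 413 [[0.4602 0.0246]] ((280.7433776855469, 234.65045166015625), (26.408042907714844, 17.22842025756836), 86.18592071533203)
w 443 [[ 0.465 -0.036]] ((322.1529541015625, 231.48822021484375), (26.15350914001465, 16.949928283691406), 85.60128784179688)
g 412 [[ 0.4702 -0.0982]] ((364.5, 227.99998474121094), (27.227258682250977, 17.103321075439453), 85.60128784179688)
```

send_rows(
  commands="-8.53 -8.82 1 9.05 -1;-8.53 -8.82 1 9.05 -1;-8.53 -8.82 1 9.05 -1;-8.53 -8.82 1 9.05 -1;-8.53 -8.82 1 9.05 -1;-8.53 -8.82 1 9.05 -1;-8.53 -8.82 1 9.05 -1;-8.53 -8.82 1 9.05 -1;-8.53 -8.82 1 9.05 -1;-8.53 -8.82 1 9.05 -1;-8.53 -8.82 1 9.05 -1;-8.53 -8.82 1 9.05 -1;-8.53 -8.82 1 9.05 -1;-8.53 -8.82 1 9.05 -1;-8.53 -8.82 1 9.05 -1;-8.53 -8.82 1 9.05 -1;-8.53 -8.82 1 9.05 -1;-8.53 -8.82 1 9.05 -1;-8.53 -8.82 1 9.05 -1;-8.53 -8.82 1 9.05 -1",
  squeeze=40,
)

```text
time: 2.1
eef_pos: [0.4569, 0.0832, 0.1813]
ee_rot: [0.678, 0.735, 0.0, -0.0]
contact_force: [0.6, -0.1, 0.4]
opening: 0.0853
finger_force: 0.0
```

```bash
cat > st.py <<'E'
from workcell import arm
from h import *
o=arm.get_obs();r=R.from_quat(o['ee_rot'])
print(o['time'],o['eef_pos'].round(4),'open',o['opening'],'F',o['contact_force'].round(2))
a=r.as_matrix();print('tool y yaw',np.arctan2(a[1,1],a[0,1]),'tool z',a[:,2].round(3))
def go(p): print((r.inv().apply(np.array(p)-o['eef_pos'])/.05).round(2))
E
python3 - <<'E'
from st import *
cm=arm.camera_model('wrist');im=arm.snapshot('wrist')
for p in [(.457,.0825),(.4615,.0227),(.466,-.0372)]:
    cv2.circle(im,tuple(px(cm,[*p,.054])[0].astype(int).tolist()),3,(255,0,255),-1)
cv2.imwrite('pics/w1.png',im)
go([.457,.0825,.025])
E
```

```text
2.1 [0.4569 0.0832 0.1813] open 0.08534980128696283 F [ 0.58 -0.07  0.44]
tool y yaw 0.0798450304732996 tool z [ 0.  0. -1.]
[-0.01  0.    3.13]
```

View pics/w1.png

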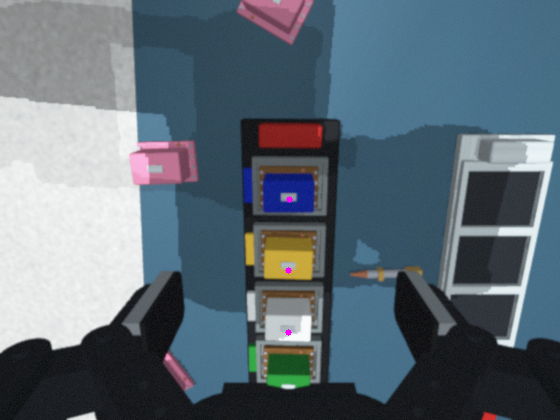

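The wrist view shows the predicted points (288,198), (288,268) and (288,332) falling on the block-top labels, so the calibration agrees. Descending on blue.

send_rows(
  commands="0 0 0.9 0 -1;0 0 1.8 0 -1;0 0 2.4 0 -1;0 0 2.8 0 -1;0 0 3.1 0 -1;0 0 3.1 0 -1;0 0 3.1 0 1;0 0 3.1 0 1;0 0 3.1 0 1;0 0 3.1 0 1;0 0 3.1 0 1;0 0 3.1 0 1;0 0 3.1 0 1;0 0 3.1 0 1",
  squeeze=40,
)

```text
time: 3.55
eef_pos: [0.4575, 0.083, 0.0272]
ee_rot: [0.678, 0.735, 0.001, 0.001]
contact_force: [-0.6, -0.1, 10.8]
opening: 0.0398
finger_force: 39.5
```

Run:
```python
from st import *
print(o['finger_force'])
go([.6463,.0842,.019])
```

```text
3.55 [0.4575 0.083  0.0272] open 0.03976160050600303 F [-0.58 -0.14 10.82]
tool y yaw 0.07950060848489374 tool z [ 0.002  0.    -1.   ]
39.514415860176086
[-0.28  3.76  0.17]
```

send_rows(
  commands="0 0 -0.3 0 1;0 0 -0.8 0 1;0 0 -1.2 0 1;-0.05 0.6 -1.2 0 1;-0.1 1.4 -1.2 0 1;-0.18 2.2 -1.2 0 1;-0.25 3 -1.2 0 1;-0.27 3.5 -1 0 1;-0.27 3.77 -0.6 0 1;-0.27 3.77 -0.3 0 1;-0.27 3.77 -0.2 0 1;-0.27 3.77 -0.2 0 1;-0.27 3.77 -0.2 0 1",
)

```text
time: 4.85
eef_pos: [0.6456, 0.0845, 0.037]
ee_rot: [0.678, 0.735, 0.0, 0.0]
contact_force: [-0.5, 0.4, -1.0]
opening: 0.0393
finger_force: 41.3
```

Run:
```python
from st import *
cv2.imwrite('pics/w2.png',arm.snapshot('wrist'))
go([.6463,.0842,.019])
```

```text
4.85 [0.6456 0.0845 0.037 ] open 0.03933305482353775 F [-0.46  0.37 -1.03]
tool y yaw 0.07951629775327387 tool z [ 0. -0. -1.]
[-0.01  0.01  0.36]
```

View pics/w2.png

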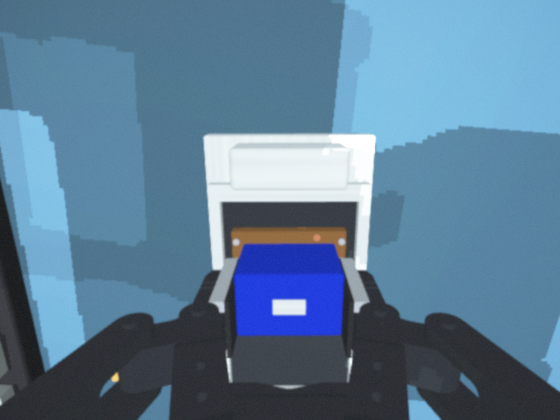

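Blue is held level over the left pocket: board edge at x=232–347, inside the pocket at 220–358. Lowering slowly.

send_rows(
  commands="0 0 0.12 0 1;0 0 0.22 0 1;0 0 0.28 0 1;0 0 0.31 0 1;0 0 0.33 0 1;0 0 0.34 0 1;0 0 0.35 0 1;0 0 0.35 0 1",
)

```text
time: 5.7
eef_pos: [0.646, 0.0844, 0.0193]
ee_rot: [0.678, 0.735, 0.0, 0.0]
contact_force: [-2.5, -0.1, 6.4]
opening: 0.039
finger_force: 42.0
```

send_rows(
  commands="0 0 0 0 -1;0 0 0 0 -1;0 0 0 0 -1;0 0 0 0 -1;0 0 0 0 -1;0 0 -0.6 0 -1;0 0 -1.4 0 -1;0 0 -2 0 -1;-0.1 -0.6 -2 0 -1;-0.4 -1.4 -2 0 -1;-0.7 -2.2 -2 0 -1;-0.9 -3 -2 0 -1;-0.94 -3.6 -2 0 -1;-0.94 -3.77 -2 0 -1;-0.94 -3.77 -1.6 0 -1;-0.94 -3.77 -1.6 0 -1",
)

```text
time: 7.3
eef_pos: [0.4616, 0.0227, 0.0978]
ee_rot: [0.679, 0.735, -0.0, -0.001]
contact_force: [0.6, 0.5, 0.7]
opening: 0.0856
finger_force: 0.0
```

Run:
```python
from st import *
cv2.imwrite('pics/t2.png',cv2.resize(arm.snapshot('top')[85:275,198:400],None,fx=3,fy=3))
go([.461,.0232,.030])
```

```text
7.3 [0.4616 0.0227 0.0978] open 0.08555072501299944 F [0.63 0.52 0.71]
tool y yaw 0.07925939047559388 tool z [-0.001  0.    -1.   ]
[ 0.01 -0.01  1.36]
```

View pics/t2.png

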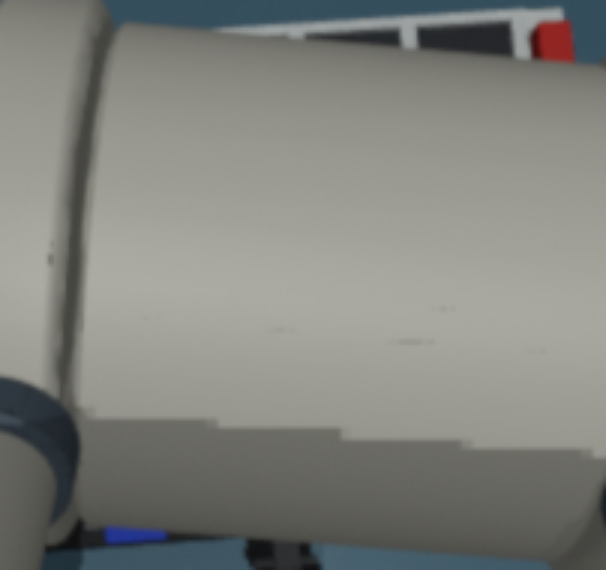

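The arm blocks the top view, so I'll check later with the wrist and scene cameras. Now yellow.

send_rows(
  commands="0 0 0.6 0 -1;0 0 1.1 0 -1;0 0 1.34 0 -1;0 0 1.34 0 -1;0 0 1.34 0 1;0 0 1.34 0 1;0 0 1.34 0 1;0 0 1.34 0 1;0 0 1.34 0 1;0 0 1.34 0 1;0 0 1.34 0 1;0 0 1.34 0 1",
)

```text
time: 8.55
eef_pos: [0.4624, 0.0226, 0.0327]
ee_rot: [0.679, 0.735, 0.001, 0.001]
contact_force: [-1.1, 0.1, 11.4]
opening: 0.0394
finger_force: 39.1
```

Run:
```python
from st import *
go([.6511,.0244,.023])
```

```text
8.55 [0.4624 0.0226 0.0327] open 0.03939821732287009 F [-1.12  0.08 11.4 ]
tool y yaw 0.0792658155962254 tool z [ 0.002 -0.    -1.   ]
[-0.26  3.76  0.2 ]
```

send_rows(
  commands="0 0 -0.3 0 1;0 0 -0.8 0 1;0 0 -1.2 0 1;-0.05 0.6 -1.2 0 1;-0.1 1.4 -1.2 0 1;-0.18 2.2 -1.2 0 1;-0.25 3 -1.2 0 1;-0.26 3.5 -1 0 1;-0.26 3.77 -0.6 0 1;-0.26 3.77 -0.3 0 1;-0.26 3.77 -0.2 0 1;-0.26 3.77 -0.1 0 1;-0.26 3.77 0 0 1;-0.26 3.77 0.05 0 1;-0.26 3.77 0.08 0 1;-0.26 3.77 0.1 0 1;-0.26 3.77 0.12 0 1;-0.26 3.77 0.12 0 1",
)

```text
time: 10.35
eef_pos: [0.6508, 0.0246, 0.0258]
ee_rot: [0.678, 0.735, 0.0, 0.0]
contact_force: [1.1, 0.1, -1.3]
opening: 0.039
finger_force: 41.7
```

send_rows(
  commands="0 0 0.015 0 1;0 0 0.03 0 1;0 0 0.03 0 1",
)

```text
time: 10.65
eef_pos: [0.6509, 0.0246, 0.0247]
ee_rot: [0.678, 0.735, 0.0, 0.0]
contact_force: [-2.3, 0.7, 6.3]
opening: 0.0395
finger_force: 42.5
```

send_rows(
  commands="0 0 0 0 -1;0 0 0 0 -1;0 0 0 0 -1;0 0 0 0 -1;0 0 0 0 -1;0 0 -0.6 0 -1;0 0 -1.4 0 -1;0 0 -2 0 -1;-0.1 -0.6 -2 0 -1;-0.4 -1.4 -2 0 -1;-0.7 -2.2 -2 0 -1;-0.9 -3 -2 0 -1;-0.94 -3.6 -2 0 -1;-0.94 -3.77 -2 0 -1;-0.94 -3.77 -1.4 0 -1;-0.94 -3.77 -1.4 0 -1",
)

```text
time: 12.25
eef_pos: [0.4658, -0.037, 0.0926]
ee_rot: [0.679, 0.735, -0.001, -0.001]
contact_force: [0.1, 0.2, -0.2]
opening: 0.0854
finger_force: 0.0
```

Run:
```python
from st import *
cv2.imwrite('pics/s2.png',arm.snapshot('scene'))
go([.4655,-.0367,.031])
```

```text
12.25 [ 0.4658 -0.037   0.0926] open 0.08543523331455387 F [ 0.11  0.16 -0.17]
tool y yaw 0.0791266170632389 tool z [-0.003  0.001 -1.   ]
[ 0.01 -0.    1.23]
```

View pics/s2.png

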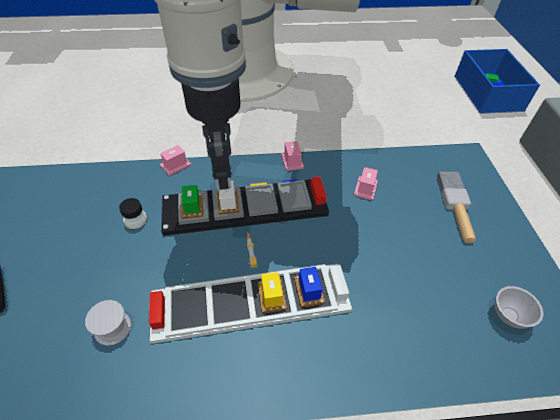

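Blue (311,285) and yellow (272,292) lie flat in the first two pockets away from the rack's red block (157,310). Now white.

send_rows(
  commands="0 0 0.6 0 -1;0 0 1 0 -1;0 0 1.24 0 -1;0 0 1.24 0 -1;0 0 1.24 0 1;0 0 1.24 0 1;0 0 1.24 0 1;0 0 1.24 0 1;0 0 1.24 0 1;0 0 1.24 0 1;0 0 1.24 0 1;0 0 1.24 0 1",
)

```text
time: 13.5
eef_pos: [0.4671, -0.0373, 0.0332]
ee_rot: [0.678, 0.735, 0.0, 0.001]
contact_force: [-1.9, 1.3, 11.6]
opening: 0.0392
finger_force: 39.1
```

Run:
```python
from st import *
go([.6559,-.0354,o['eef_pos'][2]-.008])
```

```text
13.5 [ 0.4671 -0.0373  0.0332] open 0.03922092317273579 F [-1.87  1.35 11.56]
tool y yaw 0.07943780244427971 tool z [ 0.001 -0.    -1.   ]
[-0.26  3.77  0.17]
```

send_rows(
  commands="0 0 -0.3 0 1;0 0 -0.8 0 1;0 0 -1.2 0 1;-0.05 0.6 -1.2 0 1;-0.1 1.4 -1.2 0 1;-0.18 2.2 -1.2 0 1;-0.25 3 -1.2 0 1;-0.26 3.5 -1 0 1;-0.26 3.78 -0.6 0 1;-0.26 3.78 -0.3 0 1;-0.26 3.78 -0.2 0 1;-0.26 3.78 -0.1 0 1;-0.26 3.78 0 0 1;-0.26 3.78 0.05 0 1;-0.26 3.78 0.08 0 1;-0.26 3.78 0.1 0 1;-0.26 3.78 0.12 0 1;-0.26 3.78 0.13 0 1;-0.26 3.78 0.14 0 1;-0.26 3.78 0.14 0 1",
)

```text
time: 15.5
eef_pos: [0.6561, -0.0352, 0.0253]
ee_rot: [0.678, 0.735, 0.0, 0.0]
contact_force: [-0.3, 0.1, -0.9]
opening: 0.0394
finger_force: 41.9
```

send_rows(
  commands="0 0 0.01 0 1;0 0 0.02 0 1;0 0 0.02 0 1",
)

```text
time: 15.8
eef_pos: [0.6561, -0.0352, 0.0252]
ee_rot: [0.678, 0.735, 0.0, 0.0]
contact_force: [-5.2, 0.4, 13.7]
opening: 0.0391
finger_force: 43.5
```

send_rows(
  commands="0 0 0 0 -1;0 0 0 0 -1;0 0 0 0 -1;0 0 0 0 -1;0 0 0 0 -1;0 0 -0.6 0 -1;0 0 -1.4 0 -1;0 0 -2 0 -1;-0.1 -0.6 -2 0 -1;-0.4 -1.4 -2 0 -1;-0.7 -2.2 -2 0 -1;-0.9 -3 -2 0 -1;-0.94 -3.6 -2 0 -1;-0.94 -3.78 -2 0 -1;-0.94 -3.78 -1.4 0 -1;-0.94 -3.78 -1.4 0 -1",
)

```text
time: 17.4
eef_pos: [0.4705, -0.0967, 0.0926]
ee_rot: [0.679, 0.735, -0.001, -0.001]
contact_force: [-0.3, -0.5, 0.5]
opening: 0.085
finger_force: 0.0
```

Run:
```python
from st import *
go([.470,-.0972,.031])
```

```text
17.4 [ 0.4705 -0.0967  0.0926] open 0.0849978759080059 F [-0.3  -0.47  0.51]
tool y yaw 0.07913616379606823 tool z [-0.003  0.001 -1.   ]
[-0.01 -0.01  1.23]
```

send_rows(
  commands="0 0 0.6 0 -1;0 0 1 0 -1;0 0 1.24 0 -1;0 0 1.24 0 -1;0 0 1.24 0 1;0 0 1.24 0 1;0 0 1.24 0 1;0 0 1.24 0 1;0 0 1.24 0 1;0 0 1.24 0 1;0 0 1.24 0 1;0 0 1.24 0 1",
)

```text
time: 18.6
eef_pos: [0.4718, -0.0971, 0.0332]
ee_rot: [0.679, 0.735, 0.0, 0.001]
contact_force: [-0.0, 1.5, 11.1]
opening: 0.0393
finger_force: 39.5
```

Run:
```python
from st import *
go([.6608,-.0952,o['eef_pos'][2]-.008])
```

```text
18.6 [ 0.4718 -0.0971  0.0332] open 0.039344522757704836 F [-1.000e-02  1.500e+00  1.114e+01]
tool y yaw 0.07933617599794084 tool z [ 0.001 -0.    -1.   ]
[-0.26  3.77  0.17]
```

send_rows(
  commands="0 0 -0.3 0 1;0 0 -0.8 0 1;0 0 -1.2 0 1;-0.05 0.6 -1.2 0 1;-0.1 1.4 -1.2 0 1;-0.18 2.2 -1.2 0 1;-0.25 3 -1.2 0 1;-0.26 3.5 -1 0 1;-0.26 3.78 -0.6 0 1;-0.26 3.78 -0.3 0 1;-0.26 3.78 -0.2 0 1;-0.26 3.78 -0.1 0 1;-0.26 3.78 0 0 1;-0.26 3.78 0.05 0 1;-0.26 3.78 0.08 0 1;-0.26 3.78 0.1 0 1;-0.26 3.78 0.12 0 1;-0.26 3.78 0.13 0 1;-0.26 3.78 0.14 0 1;-0.26 3.78 0.14 0 1",
)

```text
time: 20.6
eef_pos: [0.6608, -0.095, 0.0253]
ee_rot: [0.678, 0.735, 0.0, 0.0]
contact_force: [-0.2, -0.0, -1.3]
opening: 0.0396
finger_force: 41.6
```

send_rows(
  commands="0 0 0.01 0 1;0 0 0.015 0 1;0 0 0.015 0 1",
)

```text
time: 20.9
eef_pos: [0.6609, -0.095, 0.0252]
ee_rot: [0.678, 0.735, 0.0, 0.0]
contact_force: [-2.9, 0.9, 9.5]
opening: 0.0395
finger_force: 42.8
```

send_rows(
  commands="0 0 0 0 -1;0 0 0 0 -1;0 0 0 0 -1;0 0 0 0 -1;0 0 0 0 -1;0 0 -0.6 0 -1;0 0 -1.4 0 -1;0 0 -2.2 0 -1;0 0 -3 0 -1;-1 -1 -3 0 -1;-2 -2 -3 0 -1;-3 -3 -3 0 -1;-4 -3 -3 0 -1;-5 -3 -3 0 -1;-5 -3 -3 0 -1;-5 -3 -3 0 -1;-5 -3 -3 0 -1",
)

```text
time: 22.6
eef_pos: [0.5306, -0.3572, 0.1743]
ee_rot: [0.679, 0.734, 0.0, -0.0]
contact_force: [-0.3, 0.6, 0.0]
opening: 0.0852
finger_force: 0.0
```

Run:
```python
from st import *
a=arm.snapshot('top')[80:290,190:400];b=arm.snapshot('scene')[150:350,130:370]
cv2.imwrite('pics/f.png',np.hstack([cv2.resize(a,(400,400)),cv2.resize(b,(400,333))[:].copy() if 0 else cv2.resize(b,(400,400))]))
```

```text
22.6 [ 0.5306 -0.3572  0.1743] open 0.08517976191544832 F [-0.33  0.58  0.04]
tool y yaw 0.0771501793248542 tool z [-0.  0. -1.]
```

View pics/f.png

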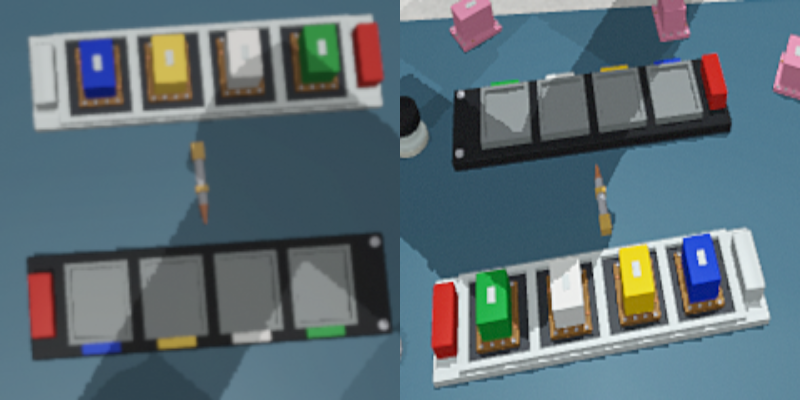

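All four boards lie flat inside their pockets, with green beside the rack's red block and blue farthest from it. The nests are empty and the arm is clear.

```bash
python3 -c "
from workcell import arm
print(arm.finish_job())"
```

```text
the job is handed in; nothing more can be done
None
```

The job is handed in: all four boards lie flat in the rack in reverse order (blue farthest from the rack's red block, then yellow, white, and green beside it), at about 23 s of the 88 s allowed; no verdict was returned.

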